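Arm the bench labeller and hold the tea tin in its corner

ROBOT

A 6-joint arm with a two-finger parallel gripper is mounted at the origin on a cart in front of the work surface, level with it; the furniture and walls round the work are solid. World frame = base frame: x ahead of the robot, y to its left, z up, the work surface at z = 0. Lengths are in m, angles in rad, forces in N, time in s.
With the tool pointing down it reaches from about 0.3 to 0.775 m from the base axis. Payload 14.6 kg.
Tool frame: the origin (TCP) lies at the very end of the fingers, on their centre line; the grasp point (between the pads) lies 19 mm behind it; z points along the fingers, y is the direction in which the jaws open and shut (so a half turn about z gives the same grasp; the last joint's range is limited). The gripper opens to 94 mm and grips with 3 to 60 N. Pads are 16 mm wide; open, the fingers measure 119 mm over their backs; the gripper's body (75 mm by 177 mm) begins 78 mm behind the grasp point.
Start: joints at [-1.317, 0.3, 1.521, -0, 1.321, -0.067], TCP at [0.173, -0.522, 0.205] pointing down, gripper open.
Joint ranges: [-3.03, 3.03], [-0.79, 2.21], [0.23, 2.52], [-1.04, 4.18], [0, 3.07], [-2.55, 2.55]. Speed limits (rad/s): [2.22, 2.22, 2.57, 3.14, 3.14, 3.14].

INTERFACE

Orientations are given as [roll, pitch, yaw] about the fixed x, y, z axes, in that order (R = Rz(yaw) Ry(pitch) Rx(roll)).
In Python, from station import get_obs, vision, hand_in gives the robot as it stands.
- The arm moves only by the tool play_rows, never from a script. Its argument "moves" is a list of rows, each an object with "claw": the opening, from 0 (shut) to 1 (fully open); "linear": the shift along the tool's x, y, z in mm, a list of three; "turn": the turn, a rotation vector about the tool's x, y, z in rad, a list of three. In form: [{"claw": claw, "linear": [tx, ty, tz], "turn": [ax, ay, az]}, ...]. A call has 1 to 8 rows; each row is the pose to reach, as a shift and turn from the pose measured when the call began, along the tool's axes at that moment; what a row does not reach only later rows make up. A row lasts 1/8 s, in which the tool goes at most 62.5 mm and 10.7 degrees, less where a joint would pass 70% of its speed; a pose out of reach is approached as far as the arm can. A call with a gripper value outside its range is refused whole. The fingers move at their own pace and stop on an object; "force" is the grip in N (left out, the last holds). Time passes only in rows, so rows that repeat a pose let the fingers close. It gives the time, the measured TCP pose, the force and the opening at its end, in the units of the state.
- get_obs(): the state, without advancing time (a new reading comes with each control period).
- vision.camera(name): name is "side" or "top" or "wrist"; returns the picture (480x640x3 uint8, blue, green, red); there is no depth.
- vision.camera_info(name): a dict with "camera_matrix" (3x3 intrinsics, pixels), "rvec" (rotation vector, rad) and "tvec" (3), from world to camera coordinates, as OpenCV has them; the wrist camera has in their place "mount" (4x4, takes a point from camera to tool coordinates, whose origin is the TCP and whose axes are the flange's). Camera axes: x right, y down, z forward; pixel columns grow to the right and rows downward; lengths in m; the calibration is good to about 2 mm. A picture is of the moment at which its call begins: read the wrist's pose just before it. camera_info takes no time and is no camera call.
- hand_in(): hands the job in, once; it reports no verdict.
The state is a dict: "time_s": time; "qpos": joint angles; "joint_vel": joint speeds; "tau": joint torques, N m; "ee_pos": TCP position; "eef_rot": TCP orientation; "force": force on the tool from outside, world axes, zero at the start; "moment": the same for the moment, N m; "grip_width": finger opening in m.
Only numpy, scipy, OpenCV 4.12 (cv2) and the standard library are available. Lean on these libraries where they do the work, as an engineer would, in place of code of your own. Each camera call takes 0.05 s, during which the arm holds its last target.

TASK

Label the red tea tin: press the labeller's white, blue and green keys down and release them, one at a time in that order. Then stand the tin flat on the labeller's bed with a long side to the rear stop and a short side to the left stop, and push it gently into the corner until both orange sprung stop plates are pressed in about half-way or more. Finish while still holding the tin pressed against both plates; do not let go, and leave everything else where it stands.

Things in the scene. Friction and masses are not known exactly. Their poses are not given: they have to be found in the camera images.
- labeller: Grey bench labeller fixed to the table: base 190 x 190 mm, its top (the flat bed) 12 mm above the table. Origin: centre of its underside. x points to the rear fence (away from the robot, turned up to 15 degrees), y to the left fence, z up. Three round keys in a row at the front (x = -66; y = -55, 0, 55 mm); a paper label roll, 26 mm high, 41 mm wide, at x = 70, y = -69 mm.
- rear_face (a point): Centre of the front face of the rear orange sprung stop plate, which stands 8 mm proud of a white fence 22 mm high above the bed. Plate 80 mm long, 18 mm high. When out: labeller x = 60, y = 10 mm, 11 mm above the bed. Moves in with the plate; axes are the labeller's.
- left_face (a point): Centre of the face of the left orange sprung stop plate, at right angles to the rear one, in a like fence 22 mm high. Plate 54 mm long, 18 mm high. When out: labeller x = 29, y = 60 mm, 11 mm above the bed. Moves in with the plate; axes are the labeller's.
- corner_seat (a point): Point fixed to the labeller, 49.5 mm above the table: where the tin's centre lies when it stands square on the bed, long side just touching the rear plate and short side just touching the left plate, with neither plate pushed in yet (labeller x = +32.5, y = +17.5 mm). Its axes are the labeller's.
- tin_center (a point): Red tea tin with a silvery lid that stays on, a solid block 55 (its x) x 85 (its y) x 75 mm (z), 0.2 to 0.45 kg; loose, standing upright on the table. The point is its centre, 37.5 mm up. It can be gripped from above across its 55 mm width, by its upper half so that the fingers clear the fences.
- rear_stop (a joint): Travel of the rear stop plate into its fence, m: 0 out, 0.008 flush with the fence (hard end). Moves along the labeller's +x. Spring: 2 N to start it, then 1 N for each mm.
- left_stop (a joint): Travel of the left stop plate into its fence, m: 0 out, 0.008 flush with the fence (hard end). Moves along the labeller's +y. Spring: 2 N to start it, then 1 N for each mm.
- white_key_top (a point): Centre of the top of the round white push key, 26 mm across, in a black housing 42 mm across; with the key up the top is 34 mm above the table, 10 mm above the housing. On the labeller's base, which row place it has varies. A spring pushes it up; it goes 6 mm straight down and needs 5 N to go fully down.
- white_key (a joint): Travel of the white key, m: 0 up, 0.006 fully down.
- blue_key_top (a point): Centre of the top of the round blue push key, 26 mm across, in a black housing 42 mm across; with the key up the top is 34 mm above the table, 10 mm above the housing. On the labeller's base, which row place it has varies. A spring pushes it up; it goes 6 mm straight down and needs 5 N to go fully down.
- blue_key (a joint): Travel of the blue key, m: 0 up, 0.006 fully down.
- green_key_top (a point): Centre of the top of the round green push key, 26 mm across, in a black housing 42 mm across; with the key up the top is 34 mm above the table, 10 mm above the housing. On the labeller's base, which row place it has varies. A spring pushes it up; it goes 6 mm straight down and needs 5 N to go fully down.
- green_key (a joint): Travel of the green key, m: 0 up, 0.006 fully down.
- knock_box: Black round knock box, 140 mm across, 92 mm tall; bystander, origin at its underside.
- cup_a: Blue cup, 63 x 93 x 53 mm; bystander, origin at its underside.
- cup_b: Blue cup, 63 x 93 x 53 mm; bystander, origin at its underside.
- salt_tub: Flat round white tub with lid, 71 mm across, 32 mm tall; bystander, origin at its underside.
Mind the look-alikes: they are no part of the job. Of the things that look like the part that bears tin_center, the largest one is meant.

How it is judged:
On the way, in this order (a step that is already met when the one before it is completed fails the run):
1. the white key is pressed in while the other two are up (value of joint white_key above 0.0035 m and value of joint each of blue_key, green_key below 0.0015 m), for 0.05 s.
2. the blue key is pressed in while the other two are up (value of joint blue_key above 0.0035 m and value of joint each of white_key, green_key below 0.0015 m), for 0.05 s.
3. the green key is pressed in while the other two are up (value of joint green_key above 0.0035 m and value of joint each of white_key, blue_key below 0.0015 m), for 0.05 s.
At the end, for the whole second after the job is handed in: Fingers still hold the tin, upright and square to the labeller (0.08 rad), on the bed (4.5 mm), long side to the rear, centre within 14 mm of the corner seat; each stop plate is in over 3 mm and carries over 3 N from the tin; tin still, all keys up (value of joint each of rear_stop, left_stop above 0.003 m and contact force between tea_tin and rear_stop above 3 N and contact force between tea_tin and left_stop above 3 N and contact force between the fingers and tea_tin above 1 N and angle between the y axis of tin_center and the y axis of labeller, either way round below 0.08 rad and angle between tin_center's own z axis and vertical below 0.08 rad and z of tin_center in the frame of labeller between 0.0455 and 0.0545 m and horizontal distance between tin_center and corner_seat below 0.014 m and linear speed of tea_tin below 0.01 m/s and value of joint each of white_key, blue_key, green_key below 0.0015 m); the arm keeps its last pose, push and grip.
It fails at once if a stop plate is rammed (more than 40 N) (contact force between tea_tin and rear_stop above 40 N or contact force between tea_tin and left_stop above 40 N).
It fails at once if two keys are down at once (value of joint each of white_key, blue_key above 0.0025 m or value of joint each of blue_key, green_key above 0.0025 m or value of joint each of white_key, green_key above 0.0025 m).
It fails at once if the tin is tipped over (angle between tin_center's own z axis and vertical above 0.6 rad).
It fails at once if another thing on the table is shifted by more than 4 cm (distance of any of knock_box, cup_a, cup_b, salt_tub from where it was at the start of the episode above 0.04 m).
It also fails if it takes over 54 s, if anything falls off the work surface, if the arm or the gripper's body presses on something with over 40 N, if the wrist force passes 120 N, or if a joint passes its speed limit or range.

## Working session

There is one attempt and no reset: what is moved stays moved. The work goes in short steps, Python scripts to look and compute and a tool call to move; the robot and the scene stay as the last step left them, time stands still between calls to the robot, and variables do not carry over. Pictures are saved under pics/ and viewed, and the job is handed in when it is done.

Besides the shell and the picture viewer there is one more tool, called after "Emit:" as name(argument=value, ...) on one line, values as JSON. play_rows: Moves the arm, as the interface text tells. Its arguments: {"type":"object","properties":{"moves":{"type":"array","items":{"type":"object","properties":{"claw":{"type":"number"},"linear":{"type":"array","items":{"type":"number"}},"turn":{"type":"array","items":{"type":"number"}}}}},"force":{"type":"number"}},"required":["moves"]}

```bash
mkdir -p pics; ls
python3 - <<'E'
from station import get_obs, vision
import cv2
o=get_obs();print(o)
for n in ["top","side"]:
    cv2.imwrite(f"pics/{n}0.png",vision.camera(n)); print(vision.camera_info(n))
print(vision.camera_info("wrist"))
E
```

```text
pics
{'time_s': 0.0, 'qpos': array([-1.31658546e+00,  3.00440420e-01,  1.52159524e+00, -8.33912168e-06,
        1.32073052e+00, -6.65643866e-02]), 'joint_vel': array([ 1.06296757e-03, -9.85469362e-04,  9.14930258e-05,  8.36125196e-05,
        8.98887847e-04, -7.88899932e-04]), 'tau': array([ 4.30283990e-05, -5.31807482e+01, -3.52731550e+01,  7.08829123e-02,
        2.44949665e-02, -1.29725327e-04]), 'ee_pos': array([ 0.17336021, -0.52167193,  0.20489718]), 'eef_rot': array([-3.14042119e+00, -6.99981537e-05,  3.20777283e-01]), 'force': array([0.83696263, 0.24082327, 0.56851237]), 'moment': array([-0.00252998, -0.00023036, -0.01938625]), 'grip_width': 0.09423432995598517}
{'camera_matrix': array([[567.56998712,   0.        , 317.17448351],
       [  0.        , 567.56998712, 239.45448344],
       [  0.        ,   0.        ,   1.        ]]), 'rvec': array([ 2.16704036, -2.13447702,  0.12479544]), 'tvec': array([-0.03917634,  0.56577331,  1.33465648])}
{'camera_matrix': array([[551.84312095,   0.        , 324.28232375],
       [  0.        , 551.84312095, 241.72934079],
       [  0.        ,   0.        ,   1.        ]]), 'rvec': array([ 0.51398577, -2.63167616,  1.25885738]), 'tvec': array([0.5029558 , 0.20266813, 0.95454148])}
{'camera_matrix': array([[362.095105  ,   0.        , 322.0760357 ],
       [  0.        , 362.095105  , 233.84122561],
       [  0.        ,   0.        ,   1.        ]]), 'mount': array([[-2.90296528e-04, -9.62723519e-01, -2.70487232e-01,
         7.93652970e-02],
       [ 9.99998622e-01,  1.62648021e-04, -1.65213419e-03,
         5.26046311e-04],
       [ 1.63454265e-03, -2.70487339e-01,  9.62722145e-01,
        -1.79190995e-01],
       [ 0.00000000e+00,  0.00000000e+00,  0.00000000e+00,
         1.00000000e+00]])}
```

View pics/top0.png

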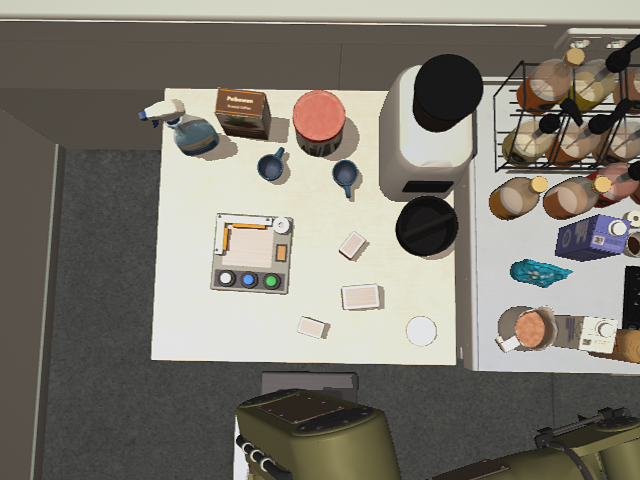

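View pics/side0.png

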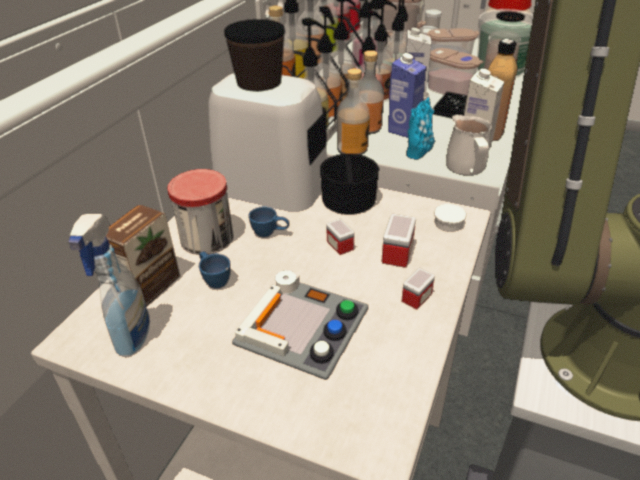

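The top view shows the labeller at about (252,253), with keys left to right white, blue, green. The largest tin is at about (361,297), and the two small look-alikes are at (351,245) and (312,327). I'll enlarge these areas.

Run:
```python
import cv2
im=cv2.imread("pics/top0.png")
cv2.imwrite("pics/lab.png",cv2.resize(im[205:305,200:305],None,fx=6,fy=6,interpolation=cv2.INTER_CUBIC)[:600])
cv2.imwrite("pics/tin.png",cv2.resize(im[225:345,290:400],None,fx=5,fy=5,interpolation=cv2.INTER_CUBIC))
```

```text
(no output)
```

View pics/lab.png

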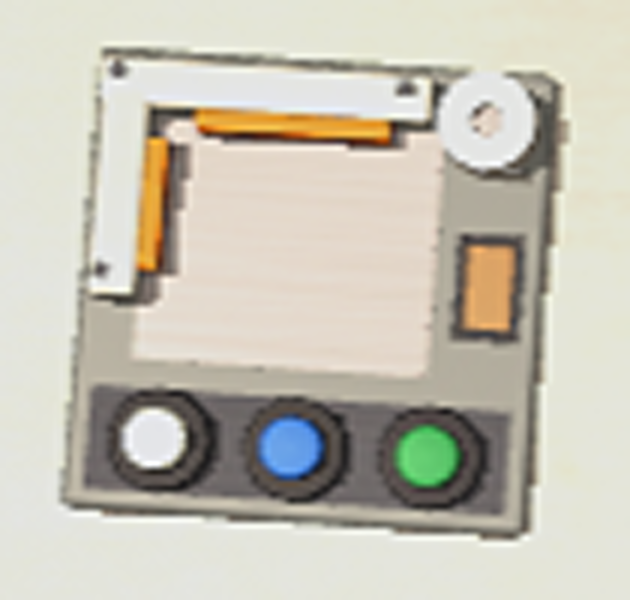

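View pics/tin.png

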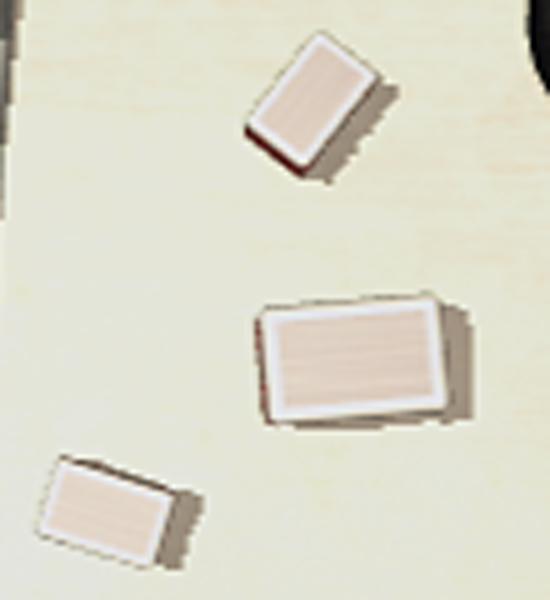

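The crop shows the base corners at (105,50), (560,75), (522,537) and (65,508), and the keys at (154,437), (290,447) and (427,457). The big tin's lid corners are at (262,312), (437,297), (449,410) and (268,424). Next I'll convert these to world positions.

```bash
cat > h.py <<'E'
import numpy as np,cv2
from scipy.optimize import least_squares
from station import get_obs, vision
from scipy.spatial.transform import Rotation as R
def bp(cam,uv,z):
    i=vision.camera_info(cam);K=i["camera_matrix"];Rm=cv2.Rodrigues(i["rvec"])[0];t=np.ravel(i["tvec"])
    c=-Rm.T@t;d=Rm.T@np.linalg.inv(K)@np.array([*uv,1.]);return c+d*(z-c[2])/d[2]
def proj(cam,P):
    i=vision.camera_info(cam);return cv2.projectPoints(np.array(P,float),i["rvec"],i["tvec"],i["camera_matrix"],None)[0][:,0]
def fit(L,W):
    # planar L(N,2)->W
    def f(p):
        c,s=np.cos(p[2]),np.sin(p[2]);return (L@np.array([[c,s],[-s,c]])+p[:2]-W).ravel()
    r=least_squares(f,[*W.mean(0),0]);return r.x,f(r.x).reshape(-1,2)
E
python3 - <<'E'
from h import *
o=lambda u,s,x,y:((u[0]+.5)/s-.5+x,(u[1]+.5)/s-.5+y)
pts=[((105,50),.012,(95,95)),((560,75),.012,(95,-95)),((522,537),.012,(-95,-95)),((65,508),.012,(-95,95)),
((154,437),.034,(-66,55)),((290,447),.034,(-66,0)),((427,457),.034,(-66,-55))]
W=np.array([bp("top",o(u,6,200,205),z)[:2] for u,z,_ in pts]);L=np.array([l for *_,l in pts])/1e3
p,r=fit(L,W);print("lab",p);print((r*1e3).round(1))
print(W.round(4))
T=[((262,312)),((437,297)),((449,410)),((268,424))]
W=np.array([bp("top",o(u,5,290,225),.075)[:2] for u in T]);L=np.array([(27.5,42.5),(27.5,-42.5),(-27.5,-42.5),(-27.5,42.5)])/1e3
p,r=fit(L,W);print("tin",p);print((r*1e3).round(1))
for n,u in [("cupL",(270,167)),("cupR",(345,175)),("tub",(421,331)),("tinS",(312,327)),("tinM",(351,245)),("kb",(427,226))]: print(n,bp("top",u,.05))
E
```

```text
lab [ 0.53380427  0.13001212 -0.05138133]
[[ 1.6  1.5]
 [-0.4 -0.2]
 [-0.5 -1.8]
 [ 0.4  2.2]
 [-0.7 -0.3]
 [-0.4 -0.7]
 [-0.1 -0.7]]
[[0.632  0.2185]
 [0.6242 0.0305]
 [0.4345 0.0418]
 [0.4434 0.2276]
 [0.4714 0.1887]
 [0.4683 0.1341]
 [0.4651 0.0791]]
tin [ 0.42922211 -0.13316008  0.09350255]
[[ 1.6  2.1]
 [ 1.4 -1.5]
 [-1.4 -0.9]
 [-1.6  0.3]]
cupL [0.74034557 0.08668685 0.05      ]
cupR [ 0.72288676 -0.09571314  0.05      ]
tub [ 0.35237259 -0.27678539  0.05      ]
tinS [ 0.3575295  -0.02191254  0.05      ]
tinM [ 0.55232495 -0.11164814  0.05      ]
kb [ 0.60073235 -0.29292821  0.05      ]
```

```bash
cat >> h.py <<'E'
def rel(pos,yaw):
    o=get_obs();M=R.from_euler("xyz",o["eef_rot"]);T=R.from_euler("xyz",[np.pi,0,yaw])
    print(o["time_s"],o["ee_pos"].round(4),o["eef_rot"].round(4),o["force"].round(2),o["grip_width"])
    print("lin",(M.inv().apply(np.array(pos)-o["ee_pos"])*1e3).round(1),"turn",(M.inv()*T).as_rotvec().round(3))
LAB=(0.5338,0.1300,-0.0514)
def lw(x,y,p=LAB):
    c,s=np.cos(p[2]),np.sin(p[2]);return np.array([p[0]+c*x-s*y,p[1]+s*x+c*y])
E
python3 - <<'E'
from h import *
for y in (.055,0,-.055):print(lw(-.066,y), proj("side",[[*lw(-.066,y),.034]]))
print(proj("side",[[.4292,-.1332,.075]]), proj("side",[[*lw(.095,.095),.012],[*lw(.095,-.095),.012],[*lw(-.095,.095),.012],[*lw(-.095,-.095),.012]]))
rel([*lw(-.066,.055),.08],1.519)
E
```

```text
[0.47071292 0.18831827] [[321.71707393 345.75080676]]
[0.46788717 0.13339091] [[335.09208432 324.02389576]]
[0.46506141 0.07846354] [[347.45396941 303.94274671]]
[[400.28859013 226.12522085]] [[230.62119995 340.39968628]
 [282.10372933 275.09023685]
 [327.25707447 377.04723059]
 [369.65803528 303.05741601]]
0.1 [ 0.1734 -0.5217  0.205 ] [-3.1406e+00 -1.0000e-04  3.2080e-01] [-0.33  0.19 -0.77] 0.09379356452787156
lin [ 506.1 -579.9  125.6] turn [-1.000e-03 -1.000e-03 -1.198e+00]
```

Run:
```python
import cv2
im=cv2.imread("pics/side0.png")
cv2.imwrite("pics/slab.png",cv2.resize(im[205:385,220:450],None,fx=3.3,fy=3.3,interpolation=cv2.INTER_CUBIC))
```

```text
(no output)
```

View pics/slab.png

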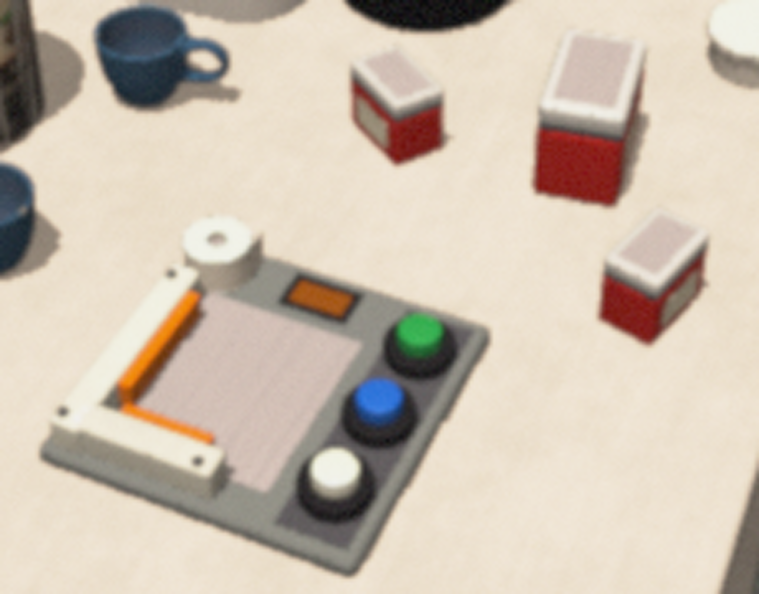

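The side view agrees with the fit to about 1.5 px. I'll move above the white key while closing the gripper.

Emit:
play_rows(moves=[{"claw":0,"linear":[45,-51,8],"turn":[0,0,-0.12]},{"claw":0,"linear":[86,-98,16],"turn":[0,0,-0.24]},{"claw":0,"linear":[127,-145,24],"turn":[0,0,-0.36]},{"claw":0,"linear":[168,-192,32],"turn":[0,0,-0.48]},{"claw":0,"linear":[209,-239,40],"turn":[0,0,-0.6]},{"claw":0,"linear":[250,-286,48],"turn":[0,0,-0.72]},{"claw":0,"linear":[291,-333,56],"turn":[0,0,-0.84]},{"claw":0,"linear":[332,-380,64],"turn":[0,0,-0.96]}])

```text
time_s: 1.1
ee_pos: [0.3655, -0.0625, 0.1424]
eef_rot: [3.141, -0.001, 1.285]
force: [1.4, -1.2, 0.3]
grip_width: 0.0173
```

Run:
```python
from h import *
rel([*lw(-.066,.055),.08],1.519)
```

```text
1.1 [ 0.3655 -0.0625  0.1424] [ 3.1414e+00 -8.0000e-04  1.2846e+00] [ 1.4  -1.19  0.29] 0.017288403263960514
lin [270.3  30.1  62.6] turn [ 0.    -0.001 -0.234]
```

Emit:
play_rows(moves=[{"claw":0,"linear":[50,6,0],"turn":[0,0,-0.1]},{"claw":0,"linear":[100,12,0],"turn":[0,0,-0.18]},{"claw":0,"linear":[150,17,10],"turn":[0,0,-0.234]},{"claw":0,"linear":[200,22,30],"turn":[0,0,-0.234]},{"claw":0,"linear":[240,27,50],"turn":[0,0,-0.234]},{"claw":0,"linear":[270.3,30.1,62.6],"turn":[0,0,-0.234]},{"claw":0,"linear":[270.3,30.1,62.6],"turn":[0,0,-0.234]}])

```text
time_s: 1.98
ee_pos: [0.4703, 0.1895, 0.0787]
eef_rot: [-3.14, -0.0, 1.521]
force: [0.9, -0.4, 0.6]
grip_width: 0.0005
```

Run:
```python
from h import *
rel([*lw(-.066,.055),.0285],1.519)
cv2.imwrite("pics/w1.png",vision.camera("wrist"))
```

```text
1.975 [0.4703 0.1895 0.0787] [-3.1397 -0.      1.5206] [ 0.88 -0.41  0.59] 0.0005478149637923073
lin [-1.1  0.6 50.2] turn [-0.002 -0.     0.002]
```

View pics/w1.png

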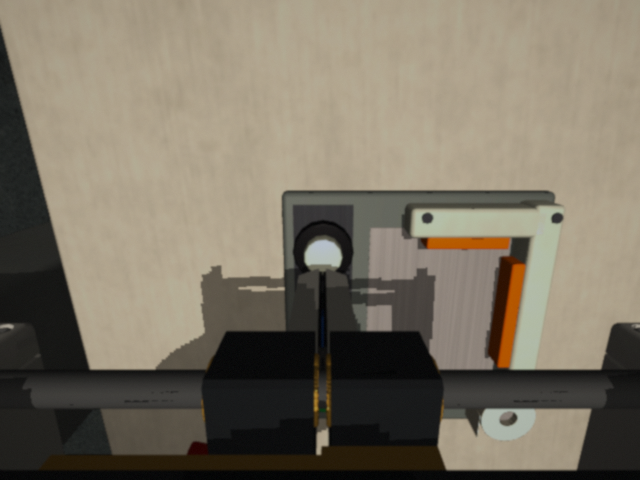

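The wrist view shows the closed fingers in line with the white key at (322,255). I'll press it down and release.

Emit:
play_rows(moves=[{"claw":0,"linear":[-1,0.6,30],"turn":[0,0,0]},{"claw":0,"linear":[-1,0.6,42],"turn":[0,0,0]},{"claw":0,"linear":[-1,0.6,48],"turn":[0,0,0]},{"claw":0,"linear":[-1,0.6,50.4],"turn":[0,0,0]},{"claw":0,"linear":[-1,0.6,50.4],"turn":[0,0,0]},{"claw":0,"linear":[-1,0.6,50.4],"turn":[0,0,0]}])

```text
time_s: 2.78
ee_pos: [0.4711, 0.1875, 0.0295]
eef_rot: [-3.141, -0.0, 1.52]
force: [-1.3, -2.6, 4.4]
grip_width: 0.0
```

Run:
```python
from h import *
rel([*lw(-.066,0),.055],1.519)
i=get_obs();print(i["force"])
cv2.imwrite("pics/w2.png",vision.camera("wrist"))
cv2.imwrite("pics/s2.png",cv2.resize(vision.camera("side")[255:385,250:400],None,fx=4,fy=4))
```

```text
2.775 [0.4711 0.1875 0.0295] [-3.1413e+00 -3.0000e-04  1.5198e+00] [-1.29 -2.59  4.35] 3.743709450808791e-05
lin [-54.2  -0.4 -25.5] turn [-0.    -0.     0.001]
[-1.28909673 -2.59187897  4.35364299]
```

View pics/s2.png

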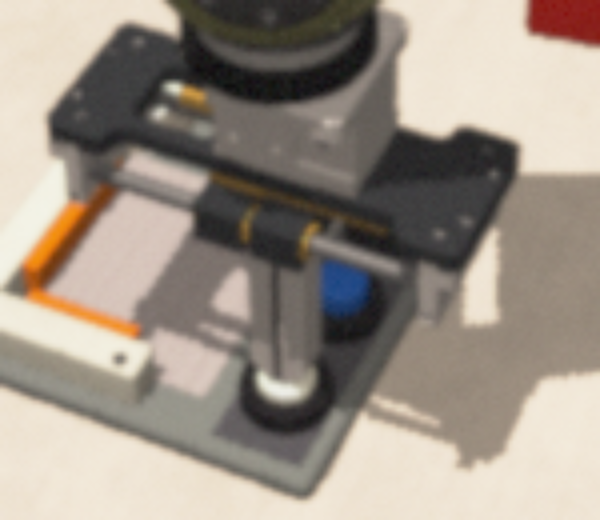

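The fingers are on the white key at about (280,385), with 4.4 N and roughly 4.5 mm of travel. I'll go a little deeper so the press is certain, then release and move over blue.

Emit:
play_rows(moves=[{"claw":0,"linear":[0,0,3],"turn":[0,0,0]},{"claw":0,"linear":[0,0,3],"turn":[0,0,0]}])

```text
time_s: 3.12
ee_pos: [0.4714, 0.1877, 0.0279]
eef_rot: [3.141, -0.001, 1.52]
force: [-9.7, -5.5, 25.4]
grip_width: 0.0005
```

Emit:
play_rows(moves=[{"claw":0,"linear":[0,0,-10],"turn":[0,0,0]},{"claw":0,"linear":[0,0,-27],"turn":[0,0,0]},{"claw":0,"linear":[-28,-0.4,-27],"turn":[0,0,0]},{"claw":0,"linear":[-54,-0.4,-27],"turn":[0,0,0]},{"claw":0,"linear":[-54,-0.4,-27],"turn":[0,0,0]}])

```text
time_s: 3.75
ee_pos: [0.4684, 0.133, 0.0554]
eef_rot: [3.141, -0.001, 1.518]
force: [0.7, 0.1, -0.6]
grip_width: 0.0001
```

Run:
```python
from h import *
rel([*lw(-.066,0),.028],1.519)
```

```text
3.75 [0.4684 0.133  0.0554] [ 3.1407e+00 -8.0000e-04  1.5182e+00] [ 0.68  0.1  -0.62] 5.6115690380833475e-05
lin [ 0.4 -0.6 27.4] turn [ 0.001 -0.001 -0.001]
```

Emit:
play_rows(moves=[{"claw":0,"linear":[0.4,-0.6,16],"turn":[0,0,0]},{"claw":0,"linear":[0.4,-0.6,23],"turn":[0,0,0]},{"claw":0,"linear":[0.4,-0.6,27],"turn":[0,0,0]},{"claw":0,"linear":[0.4,-0.6,28],"turn":[0,0,0]},{"claw":0,"linear":[0.4,-0.6,28],"turn":[0,0,0]},{"claw":0,"linear":[0.4,-0.6,28],"turn":[0,0,0]}])

```text
time_s: 4.5
ee_pos: [0.4676, 0.134, 0.028]
eef_rot: [3.141, -0.001, 1.519]
force: [-8.5, 0.1, 16.8]
grip_width: 0.0001
```

Emit:
play_rows(moves=[{"claw":0,"linear":[0,0,-10],"turn":[0,0,0]},{"claw":0,"linear":[0,0,-27],"turn":[0,0,0]},{"claw":0,"linear":[-28,0,-27],"turn":[0,0,0]},{"claw":0,"linear":[-55,0,-27],"turn":[0,0,0]},{"claw":0,"linear":[-55,0,-27],"turn":[0,0,0]}])

```text
time_s: 5.12
ee_pos: [0.4646, 0.0783, 0.055]
eef_rot: [-3.141, -0.001, 1.517]
force: [-0.2, 0.1, 0.3]
grip_width: 0.0006
```

Run:
```python
from h import *
rel([*lw(-.066,-.055),.028],1.519)
```

```text
5.125 [0.4646 0.0783 0.055 ] [-3.1415e+00 -9.0000e-04  1.5170e+00] [-0.17  0.1   0.26] 0.0005957030892709344
lin [ 0.2  0.4 27. ] turn [-0.    -0.001 -0.002]
```

Emit:
play_rows(moves=[{"claw":0,"linear":[0.2,0.4,16],"turn":[0,0,0]},{"claw":0,"linear":[0.2,0.4,23],"turn":[0,0,0]},{"claw":0,"linear":[0.2,0.4,27],"turn":[0,0,0]},{"claw":0,"linear":[0.2,0.4,28],"turn":[0,0,0]},{"claw":0,"linear":[0.2,0.4,28],"turn":[0,0,0]},{"claw":0,"linear":[0.2,0.4,28],"turn":[0,0,0]}])

```text
time_s: 5.88
ee_pos: [0.4649, 0.0791, 0.0279]
eef_rot: [-3.141, -0.001, 1.517]
force: [-11.1, 0.4, 22.6]
grip_width: 0.0003
```

Emit:
play_rows(moves=[{"claw":0,"linear":[0,0,-20],"turn":[0,0,0]},{"claw":0,"linear":[0,0,-60],"turn":[0,0,0]},{"claw":0,"linear":[0,0,-100],"turn":[0,0,0]},{"claw":0.5,"linear":[0,0,-120],"turn":[0,0,0]},{"claw":1,"linear":[0,0,-120],"turn":[0,0,0]}])

```text
time_s: 6.5
ee_pos: [0.4655, 0.0793, 0.1486]
eef_rot: [3.14, -0.002, 1.518]
force: [-0.7, 0.8, -0.8]
grip_width: 0.0172
```

Run:
```python
from h import *
rel([.4292,-.1332,.14],1.664)
```

```text
6.5 [0.4655 0.0793 0.1486] [ 3.1401e+00 -1.5000e-03  1.5180e+00] [-0.68  0.76 -0.79] 0.017212672052364375
lin [-214.1  -25.     8.3] turn [ 0.002 -0.001 -0.146]
```

Now I'll move above the tin with the gripper opening.

Emit:
play_rows(moves=[{"claw":1,"linear":[-45,-5,0],"turn":[0,0,-0.03]},{"claw":1,"linear":[-90,-10,0],"turn":[0,0,-0.07]},{"claw":1,"linear":[-135,-16,0],"turn":[0,0,-0.1]},{"claw":1,"linear":[-180,-21,5],"turn":[0,0,-0.146]},{"claw":1,"linear":[-214,-25,8],"turn":[0,0,-0.146]},{"claw":1,"linear":[-214,-25,8],"turn":[0,0,-0.146]},{"claw":1,"linear":[-214,-25,8],"turn":[0,0,-0.146]}])

```text
time_s: 7.38
ee_pos: [0.4291, -0.1324, 0.1394]
eef_rot: [3.141, -0.002, 1.664]
force: [0.0, -0.3, 0.4]
grip_width: 0.0871
```

Run:
```python
from h import *
rel([.4292,-.1332,.036],1.664)
cv2.imwrite("pics/w3.png",vision.camera("wrist"))
```

```text
7.375 [ 0.4291 -0.1324  0.1394] [ 3.1411e+00 -2.1000e-03  1.6640e+00] [ 0.01 -0.34  0.41] 0.08712538359665767
lin [ -1.    0.  103.4] turn [ 0.001 -0.002  0.   ]
```

View pics/w3.png

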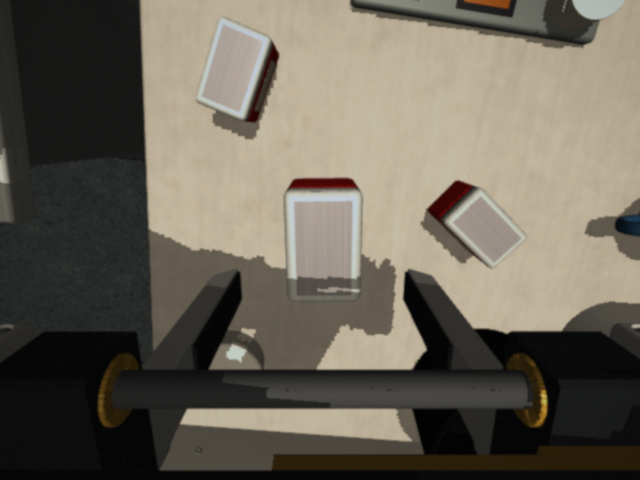

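The wrist view shows the big tin centred and square, with lid corners at (287,190) and (361,300). I'll back-project the lid from this view as a check.

```bash
cat >> h.py <<'E'
def wbp(uv,z):
    o=get_obs();i=vision.camera_info("wrist");M=R.from_euler("xyz",o["eef_rot"]).as_matrix()
    m=i["mount"];d=M@m[:3,:3]@np.linalg.inv(i["camera_matrix"])@np.array([*uv,1.]);c=o["ee_pos"]+M@m[:3,3]
    return c+d*(z-c[2])/d[2]
E
python3 - <<'E'
from h import *
W=np.array([wbp(u,.075)[:2] for u in [(361.5,189.5),(361,300),(287.5,300),(286,189.5)]]);print(W.round(4))
L=np.array([(27.5,42.5),(27.5,-42.5),(-27.5,-42.5),(-27.5,42.5)])/1e3
p,r=fit(L,W);print(p,(r*1e3).round(1))
E
```

```text
[[ 0.4524 -0.0883]
 [ 0.4621 -0.1695]
 [ 0.4082 -0.1745]
 [ 0.4016 -0.093 ]]
[ 0.43107113 -0.13130792  0.09749389] [[ 1.9  1.9]
 [ 0.5 -1.5]
 [-0.3 -1.8]
 [-2.   1.3]]
```

Emit:
play_rows(moves=[{"claw":1,"linear":[0,0.8,40],"turn":[0,0,0]},{"claw":1,"linear":[0,0.8,80],"turn":[0,0,0]},{"claw":1,"linear":[0,0.8,103],"turn":[0,0,0]},{"claw":1,"linear":[0,0.8,103],"turn":[0,0,0]},{"claw":0.4,"linear":[0,0.8,103],"turn":[0,0,0]},{"claw":0.4,"linear":[0,0.8,103],"turn":[0,0,0]},{"claw":0.4,"linear":[0,0.8,103],"turn":[0,0,0]},{"claw":0.4,"linear":[0,0.8,103],"turn":[0,0,0]}], force=40)

```text
time_s: 8.43
ee_pos: [0.4302, -0.132, 0.037]
eef_rot: [3.14, -0.002, 1.665]
force: [-0.5, -0.4, 0.2]
grip_width: 0.0574
```

Emit:
play_rows(moves=[{"claw":0.3,"linear":[0,0,0],"turn":[0,0,0]},{"claw":0.3,"linear":[0,0,0],"turn":[0,0,0]},{"claw":0.3,"linear":[0,0,0],"turn":[0,0,0]}], force=40)

```text
time_s: 8.8
ee_pos: [0.4301, -0.1319, 0.0369]
eef_rot: [3.14, -0.002, 1.665]
force: [-1.4, -0.5, 0.5]
grip_width: 0.0545
```

Run:
```python
from h import *
rel([.4292,-.1332,.08],1.664)
cv2.imwrite("pics/w4.png",vision.camera("wrist"))
cv2.imwrite("pics/s4.png",vision.camera("side"))
```

```text
8.8 [ 0.4301 -0.1319  0.0369] [ 3.1405e+00 -1.7000e-03  1.6646e+00] [-1.43 -0.46  0.46] 0.05451979162781753
lin [ -1.1  -1.  -43.1] turn [ 0.001 -0.002  0.001]
```

View pics/w4.png

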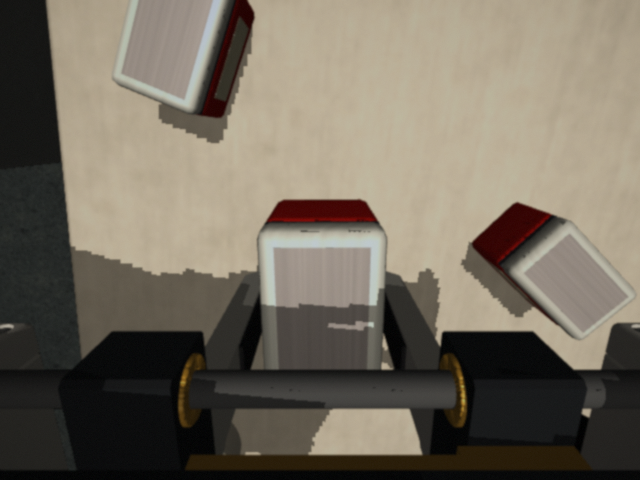

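The tin is gripped: the opening is 54.5 mm and the lid is centred between the fingers at (322,300). I'll lift it and carry it over the bed.

Run:
```python
from h import *
print(lw(.0175,.0025))
rel([*lw(.0175,.0025),.12],1.519)
o=get_obs()
print(wbp((322,227),.075),"end of lid; expected y", -.132+.0425)
# labeller from w1
import types,h
h.get_obs=lambda:dict(ee_pos=np.array([0.4703,0.1895,0.0787]),eef_rot=np.array([-3.1397,0,1.5206]))
for n,u,z,l in [("white",(323,255),.034,(-.066,.055)),("baseTL",(284,192),.012,(-.095,.095)),("baseTR",(553,192),.012,(.095,.095)),("rearplate top left end",(513,258),.032,(.060,.050)),("leftplate front top",(426,238),.032,(.002,.060))]:
    print(n,h.wbp(u,z).round(4),lw(*l).round(4))
```

```text
[0.55140533 0.13159759]
8.9 [ 0.4301 -0.132   0.037 ] [ 3.1404e+00 -1.7000e-03  1.6647e+00] [-0.59  0.9   0.15] 0.05457096996158918
lin [251.2 145.6 -82.4] turn [ 0.001 -0.002  0.146]
[ 0.42660437 -0.09024318  0.075     ] end of lid; expected y -0.0895
white [0.4714 0.191  0.034 ] [0.4707 0.1883]
baseTL [0.4467 0.2302 0.012 ] [0.4438 0.2298]
baseTR [0.6301 0.221  0.012 ] [0.6336 0.22  ]
rearplate top left end [0.5964 0.182  0.032 ] [0.5963 0.1769]
leftplate front top [0.5388 0.1986 0.032 ] [0.5389 0.1898]
```

Emit:
play_rows(moves=[{"claw":0.3,"linear":[0,0,-20],"turn":[0,0,0]},{"claw":0.3,"linear":[0,0,-55],"turn":[0,0,0]},{"claw":0.3,"linear":[0,0,-83],"turn":[0,0,0]},{"claw":0.3,"linear":[0,0,-83],"turn":[0,0,0]}])

```text
time_s: 9.4
ee_pos: [0.4308, -0.1324, 0.1212]
eef_rot: [3.137, -0.0, 1.665]
force: [0.3, 1.0, -2.2]
grip_width: 0.0549
```

Run:
```python
from h import *
rel([*lw(.0175,.0025),.12],1.519)
```

```text
9.4 [ 0.4308 -0.1324  0.1212] [ 3.1374e+00 -2.0000e-04  1.6647e+00] [ 0.32  0.99 -2.23] 0.05485721721020673
lin [251.5 144.8   1.8] turn [ 0.004 -0.     0.146]
```

Emit:
play_rows(moves=[{"claw":0.3,"linear":[36,21,0],"turn":[0,0,0.02]},{"claw":0.3,"linear":[76,44,0],"turn":[0,0,0.05]},{"claw":0.3,"linear":[116,67,0],"turn":[0,0,0.08]},{"claw":0.3,"linear":[156,90,0],"turn":[0,0,0.11]},{"claw":0.3,"linear":[196,113,0],"turn":[0,0,0.146]},{"claw":0.3,"linear":[230,133,0],"turn":[0,0,0.146]},{"claw":0.3,"linear":[251,144.8,1.8],"turn":[0,0,0.146]},{"claw":0.3,"linear":[251,144.8,1.8],"turn":[0,0,0.146]}])

```text
time_s: 10.4
ee_pos: [0.5509, 0.1321, 0.1177]
eef_rot: [3.14, -0.0, 1.52]
force: [-0.2, -0.5, -2.1]
grip_width: 0.055
```

Run:
```python
from h import *
rel([*lw(.0175,.0025),.0495],1.519)
cv2.imwrite("pics/w5.png",vision.camera("wrist"))
cv2.imwrite("pics/t5.png",cv2.resize(vision.camera("top")[195:310,190:310],None,fx=5,fy=5))
```

```text
10.4 [0.5509 0.1321 0.1177] [ 3.1401e+00 -3.0000e-04  1.5205e+00] [-0.16 -0.47 -2.1 ] 0.054980999119975914
lin [-0.5  0.4 68.2] turn [ 0.001 -0.     0.001]
```

View pics/w5.png

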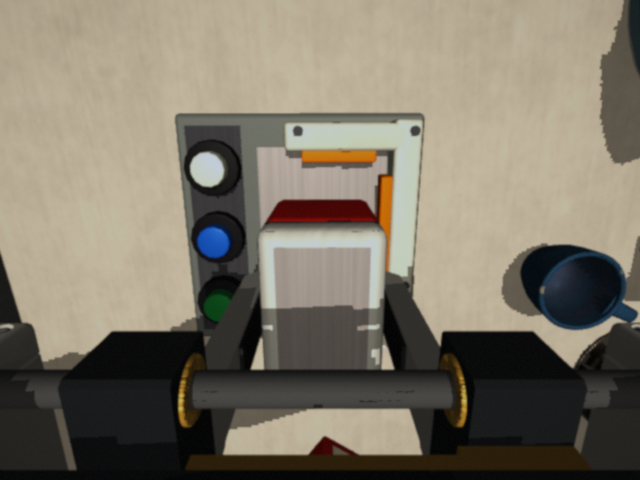

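The bed is clear below the tin. The base's left edge runs from (178,115) to (424,115), level in the image, so the tool is square to the labeller. I'll lower it.

Emit:
play_rows(moves=[{"claw":0.3,"linear":[-0.5,0.4,25],"turn":[0,0,0]},{"claw":0.3,"linear":[-0.5,0.4,48],"turn":[0,0,0]},{"claw":0.3,"linear":[-0.5,0.4,60],"turn":[0,0,0]},{"claw":0.3,"linear":[-0.5,0.4,65],"turn":[0,0,0]},{"claw":0.3,"linear":[-0.5,0.4,67],"turn":[0,0,0]},{"claw":0.3,"linear":[-0.5,0.4,68],"turn":[0,0,0]},{"claw":0.3,"linear":[-0.5,0.4,68],"turn":[0,0,0]}])

```text
time_s: 11.38
ee_pos: [0.5515, 0.1301, 0.0509]
eef_rot: [3.139, -0.0, 1.519]
force: [1.1, -0.5, -3.2]
grip_width: 0.0546
```

Run:
```python
from h import *
rel([*lw(.0325+.005,.0175+.005),.0490],1.519)
cv2.imwrite("pics/w6.png",vision.camera("wrist"))
```

```text
11.375 [0.5515 0.1301 0.0509] [ 3.1388e+00 -3.0000e-04  1.5189e+00] [ 1.05 -0.47 -3.22] 0.05463378567811482
lin [21.5 19.8  2. ] turn [ 0.003 -0.    -0.   ]
```

View pics/w6.png

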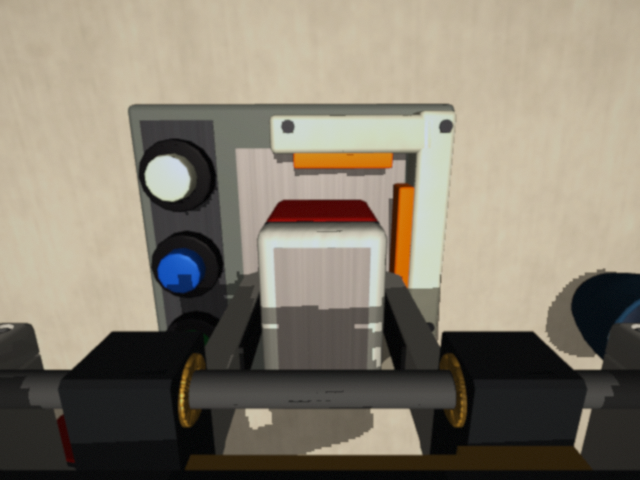

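The tin hangs about 2 mm above the bed. I'll lower it until it touches, then approach the rear plate.

Emit:
play_rows(moves=[{"claw":0.3,"linear":[0,0,1],"turn":[0.002,0,0]},{"claw":0.3,"linear":[0,0,2],"turn":[0.002,0,0]},{"claw":0.3,"linear":[0,0,2],"turn":[0.002,0,0]}])

```text
time_s: 11.8
ee_pos: [0.5516, 0.1301, 0.049]
eef_rot: [3.141, -0.0, 1.519]
force: [0.8, 0.2, -1.3]
grip_width: 0.0546
```

Emit:
play_rows(moves=[{"claw":0.3,"linear":[0,4,0],"turn":[0,0,0]},{"claw":0.3,"linear":[0,8,0],"turn":[0,0,0]},{"claw":0.3,"linear":[0,12,0],"turn":[0,0,0]},{"claw":0.3,"linear":[0,12,0],"turn":[0,0,0]}])

```text
time_s: 12.3
ee_pos: [0.564, 0.1295, 0.0491]
eef_rot: [3.14, -0.0, 1.519]
force: [0.8, 0.5, -2.2]
grip_width: 0.0545
```

Run:
```python
from h import *
rel([*lw(.0325+.005,.0175+.005),.0490],1.519)
```

```text
12.3 [0.564  0.1295 0.0491] [ 3.1402e+00 -4.0000e-04  1.5187e+00] [ 0.75  0.53 -2.24] 0.05448631659025492
lin [21.5  7.3  0.1] turn [ 0.001 -0.    -0.   ]
```

Emit:
play_rows(moves=[{"claw":0.3,"linear":[0,1.5,0],"turn":[0,0,0]},{"claw":0.3,"linear":[0,3,0],"turn":[0,0,0]},{"claw":0.3,"linear":[0,4.5,0],"turn":[0,0,0]},{"claw":0.3,"linear":[0,4.5,0],"turn":[0,0,0]}])

```text
time_s: 12.8
ee_pos: [0.5682, 0.1293, 0.049]
eef_rot: [3.141, -0.0, 1.519]
force: [-4.4, 0.2, 3.0]
grip_width: 0.0547
```

Emit:
play_rows(moves=[{"claw":0.3,"linear":[0,1.5,0],"turn":[0,0,0]},{"claw":0.3,"linear":[0,3,0],"turn":[0,0,0]},{"claw":0.3,"linear":[0,3,0],"turn":[0,0,0]},{"claw":0.3,"linear":[0,3,0],"turn":[0,0,0]}])

```text
time_s: 13.3
ee_pos: [0.5708, 0.1291, 0.0491]
eef_rot: [-3.141, -0.0, 1.519]
force: [-6.0, 1.1, 4.8]
grip_width: 0.0547
```

Run:
```python
from h import *
rel([*lw(.0325+.005,.0175+.005),.0490],1.519)
cv2.imwrite("pics/w7.png",vision.camera("wrist"))
```

```text
13.3 [0.5708 0.1291 0.0491] [-3.1410e+00 -2.0000e-04  1.5187e+00] [-6.04  1.14  4.79] 0.054653543003613816
lin [21.5  0.5  0.1] turn [-0.001 -0.    -0.   ]
```

View pics/w7.png

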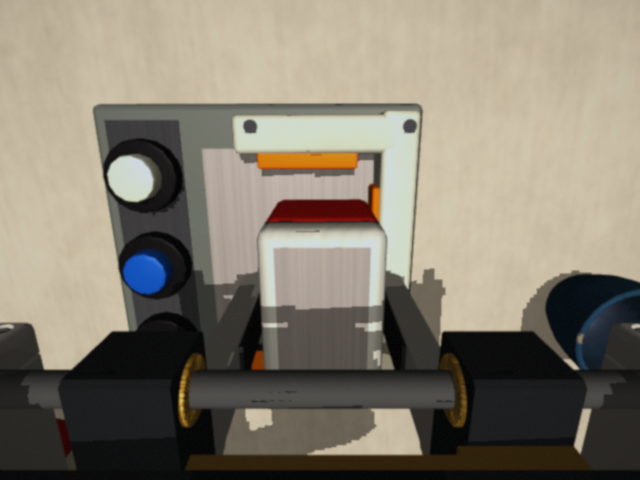

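The rear plate is partly in, with 6 N on it. I'll raise slightly to take load off the bed, press a little further, and slide left towards the left plate.

Emit:
play_rows(moves=[{"claw":0.3,"linear":[2,0.5,-0.7],"turn":[0,0,0]},{"claw":0.3,"linear":[5,1,-0.7],"turn":[0,0,0]},{"claw":0.3,"linear":[8,1,-0.7],"turn":[0,0,0]},{"claw":0.3,"linear":[11,1,-0.7],"turn":[0,0,0]},{"claw":0.3,"linear":[13,1,-0.7],"turn":[0,0,0]},{"claw":0.3,"linear":[13,1,-0.7],"turn":[0,0,0]}])

```text
time_s: 14.1
ee_pos: [0.5716, 0.1416, 0.0492]
eef_rot: [-3.139, 0.001, 1.519]
force: [-5.7, -2.3, -0.0]
grip_width: 0.0548
```

Run:
```python
from h import *
rel([*lw(.0325+.005,.0175+.005),.0490],1.519)
cv2.imwrite("pics/w8.png",vision.camera("wrist"))
```

```text
14.1 [0.5716 0.1416 0.0492] [-3.1386e+00  9.0000e-04  1.5186e+00] [-5.69 -2.33 -0.02] 0.054773427691338805
lin [8.9 0.4 0.2] turn [-0.003  0.001 -0.   ]
```

View pics/w8.png

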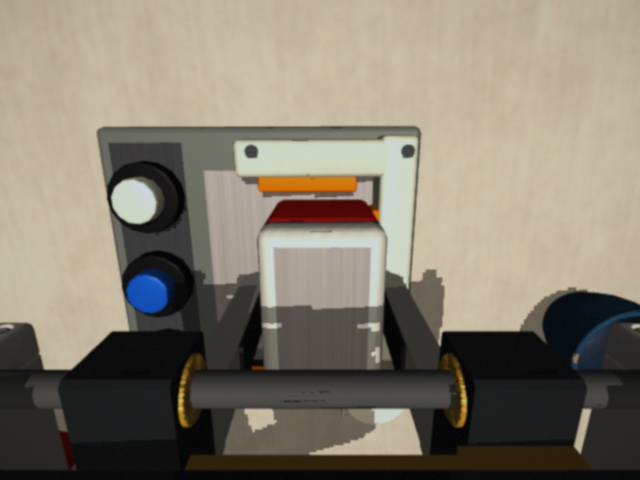

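Emit:
play_rows(moves=[{"claw":0.3,"linear":[2,0.5,0],"turn":[0,0,0]},{"claw":0.3,"linear":[4,1,0],"turn":[0,0,0]},{"claw":0.3,"linear":[5.5,1,0],"turn":[0,0,0]},{"claw":0.3,"linear":[7,1,0],"turn":[0,0,0]},{"claw":0.3,"linear":[8.5,1,0],"turn":[0,0,0]},{"claw":0.3,"linear":[8.5,1,0],"turn":[0,0,0]},{"claw":0.3,"linear":[8.5,1,0],"turn":[0,0,0]}])

```text
time_s: 15.02
ee_pos: [0.5725, 0.149, 0.0493]
eef_rot: [-3.137, 0.003, 1.518]
force: [-8.1, -7.8, 5.2]
grip_width: 0.0545
```

Run:
```python
from h import *
rel([*lw(.0325+.005,.0175+.005),.0490],1.519)
w=vision.camera("wrist");cv2.imwrite("pics/w9.png",w);cv2.imwrite("pics/w9c.png",cv2.resize(w[130:330,220:460],None,fx=3,fy=3,interpolation=cv2.INTER_CUBIC))
cv2.imwrite("pics/s9.png",cv2.resize(vision.camera("side")[235:365,210:380],None,fx=4.5,fy=4.5,interpolation=cv2.INTER_CUBIC))
```

```text
15.025 [0.5725 0.149  0.0493] [-3.1371e+00  2.7000e-03  1.5182e+00] [-8.09 -7.85  5.18] 0.054533384888974086
lin [ 1.6 -0.2  0.3] turn [-0.005  0.003 -0.001]
```

View pics/w9c.png

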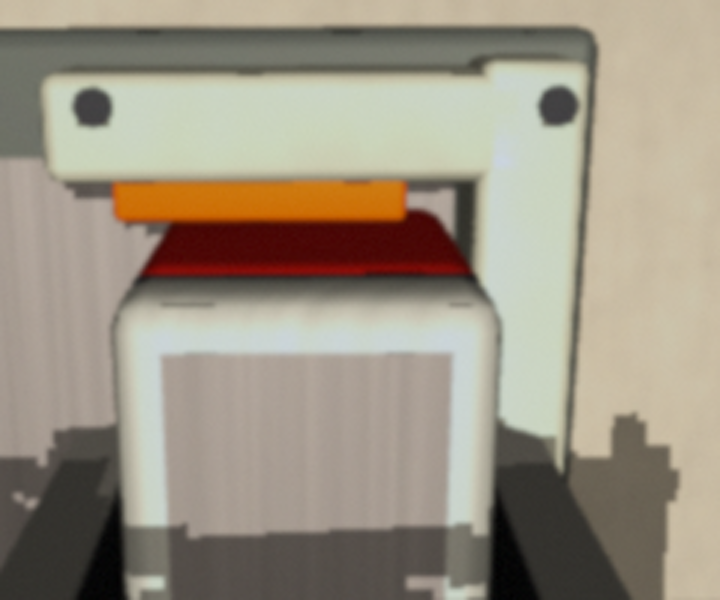

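View pics/s9.png

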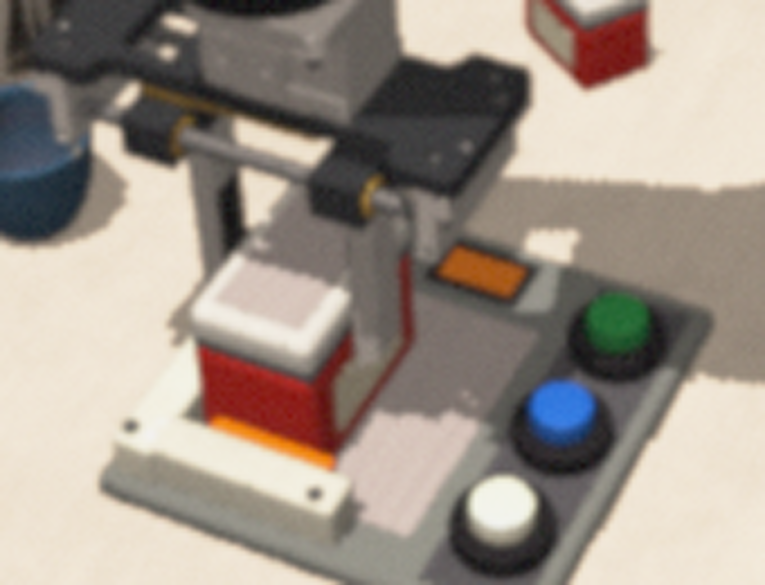

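The tin sits square in the corner at about 8 N on each axis. I'll measure how far the left plate stands out of the fence in this view compared with the earlier ones.

Run:
```python
import h
from h import *
poses={"w6":([.5515,.1301,.0509],[3.1388,-.0003,1.5189]),"w7":([.5708,.1291,.0491],[-3.141,-.0002,1.5187]),"w8":([.5716,.1416,.0492],[-3.1386,.0009,1.5186]),"w9":([.5725,.149,.0493],[-3.1371,.0027,1.5182])}
for n,(p,e) in poses.items():
    im=cv2.imread(f"pics/{n}.png");hsv=cv2.cvtColor(im,cv2.COLOR_BGR2HSV)
    m=cv2.inRange(hsv,(5,180,90),(25,255,255));m[:, 400:]=0;m[300:]=0;m[:,:200]=0
    nb,l,st,_=cv2.connectedComponentsWithStats(m);k=1+np.argmax(st[1:,4]);x,y,w,hh,a=st[k]
    cols=range(x+10,x+w-40,4);tops=[np.where(l[:,c]==k)[0].min() for c in cols];bots=[np.where(l[:,c]==k)[0].max()+1 for c in cols]
    h.get_obs=lambda:dict(ee_pos=np.array(p),eef_rot=np.array(e))
    c=x+w/2
    A=h.wbp((c,np.mean(tops)-.5),.034);B=h.wbp((c,np.mean(bots)-.5),.030)
    # labeller coordinates
    def tl(P):
        d=P[:2]-np.array(LAB[:2]);cc,s=np.cos(LAB[2]),np.sin(LAB[2]);return np.array([cc*d[0]+s*d[1],-s*d[0]+cc*d[1]])
    print(n,x,w,np.mean(tops),np.mean(bots),tl(A).round(4),tl(B).round(4), ((A-B)[1]*1e3).round(2))
```

```text
w6 293 100 153.92307692307693 169.0 [0.0294 0.069 ] [0.0297 0.0607] 8.28
w7 257 101 154.0 169.0 [0.0299 0.0691] [0.0297 0.0609] 8.13
w8 258 99 177.46153846153845 192.0 [0.0299 0.0693] [0.0296 0.0609] 8.42
w9 258 98 191.0 204.75 [0.0301 0.0695] [0.0298 0.0612] 8.29
```

The left plate hasn't visibly moved yet: its front edge is still at about y = 61 mm. Some of the 8 N is friction, so I'll push further left in small steps.

Emit:
play_rows(moves=[{"claw":0.3,"linear":[1,0,-0.4],"turn":[0,0,0]},{"claw":0.3,"linear":[2,0,-0.6],"turn":[0,0,0]},{"claw":0.3,"linear":[3,0,-0.6],"turn":[0,0,0]},{"claw":0.3,"linear":[3,0,-0.6],"turn":[0,0,0]},{"claw":0.3,"linear":[3,0,-0.6],"turn":[0,0,0]}])

```text
time_s: 15.75
ee_pos: [0.5722, 0.1507, 0.0495]
eef_rot: [-3.135, 0.005, 1.518]
force: [-4.1, -7.8, 1.3]
grip_width: 0.0548
```

```bash
cat > lp.py <<'E'
import h,sys
from h import *
def tl(P):
    d=P[:2]-np.array(LAB[:2]);cc,s=np.cos(LAB[2]),np.sin(LAB[2]);return np.array([cc*d[0]+s*d[1],-s*d[0]+cc*d[1]])
n=sys.argv[1]
o=get_obs();print(o["time_s"],o["ee_pos"].round(4),o["eef_rot"].round(4),o["force"].round(2),"TCP in lab",tl(o["ee_pos"]).round(4))
im=vision.camera("wrist");cv2.imwrite(f"pics/{n}.png",im)
cv2.imwrite(f"pics/{n}c.png",cv2.resize(im[130:330,220:460],None,fx=3,fy=3,interpolation=cv2.INTER_CUBIC))
cv2.imwrite(f"pics/{n}s.png",cv2.resize(vision.camera("side")[235:365,210:380],None,fx=4.5,fy=4.5,interpolation=cv2.INTER_CUBIC))
m=cv2.inRange(cv2.cvtColor(im,cv2.COLOR_BGR2HSV),(5,180,90),(25,255,255));m[:, 400:]=0;m[300:]=0;m[:,:200]=0
nb,l,st,_=cv2.connectedComponentsWithStats(m);k=1+np.argmax(st[1:,4]);x,y,w,hh,a=st[k]
cols=range(x+10,x+w-40,4);tops=[np.where(l[:,c]==k)[0].min() for c in cols];bots=[np.where(l[:,c]==k)[0].max()+1 for c in cols]
c=x+w/2;A=wbp((c,np.mean(tops)-.5),.034);B=wbp((c,np.mean(bots)-.5),.030)
print(np.mean(tops),np.mean(bots),tl(A).round(4),tl(B).round(4),((A-B)[1]*1e3).round(2))
E
python3 lp.py w10
```

```text
15.75 [0.5722 0.1507 0.0495] [-3.1354  0.0047  1.5177] [-4.11 -7.77  1.32] TCP in lab [0.0372 0.0227]
194.0 204.83333333333334 [0.0301 0.0695] [0.0299 0.0628] 6.73
```

View pics/w10c.png

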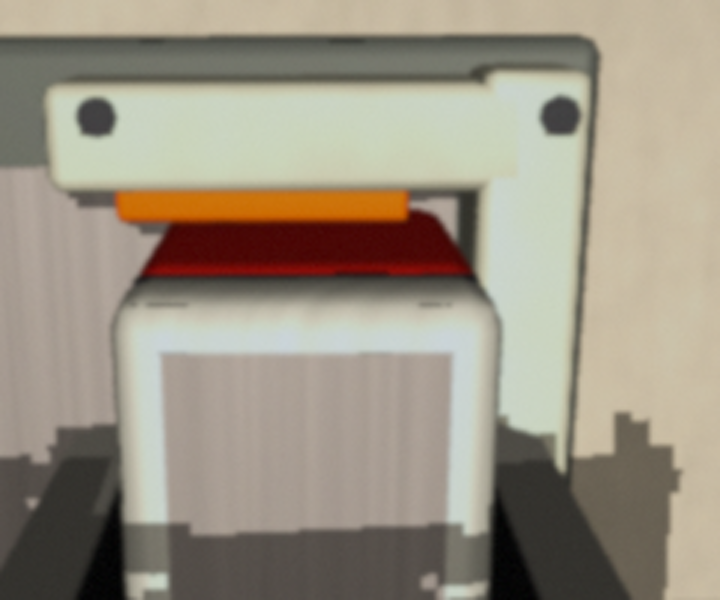

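The left plate now moves with the tin and is about 1.6 mm in. I'll push further left, and more to the rear as well.

Emit:
play_rows(moves=[{"claw":0.3,"linear":[1.5,1,0],"turn":[0,0,0]},{"claw":0.3,"linear":[3,2,0],"turn":[0,0,0]},{"claw":0.3,"linear":[4,2.5,0],"turn":[0,0,0]},{"claw":0.3,"linear":[5,2.5,0],"turn":[0,0,0]},{"claw":0.3,"linear":[5,2.5,0],"turn":[0,0,0]},{"claw":0.3,"linear":[5,2.5,0],"turn":[0,0,0]}])

```text
time_s: 16.6
ee_pos: [0.5738, 0.1533, 0.0496]
eef_rot: [-3.132, 0.009, 1.517]
force: [-13.8, -16.9, 11.7]
grip_width: 0.0546
```

```bash
python3 lp.py w11
```

```text
16.6 [0.5738 0.1533 0.0496] [-3.132   0.0086  1.5172] [-13.83 -16.88  11.71] TCP in lab [0.0388 0.0254]
199.0 204.75 [0.03   0.0694] [0.0297 0.0654] 3.97
```

View pics/w11.png

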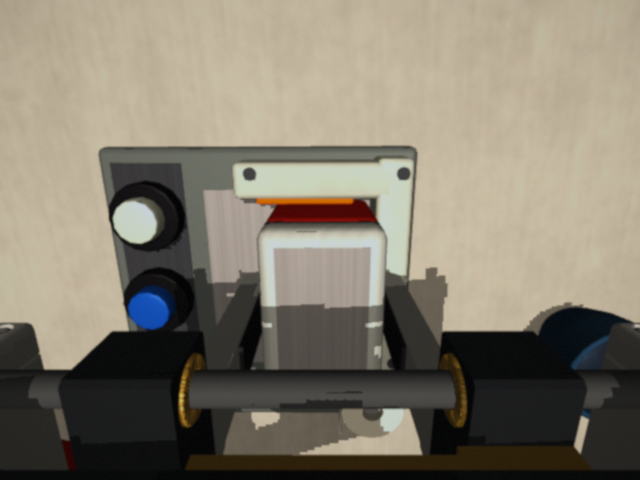

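View pics/w11s.png

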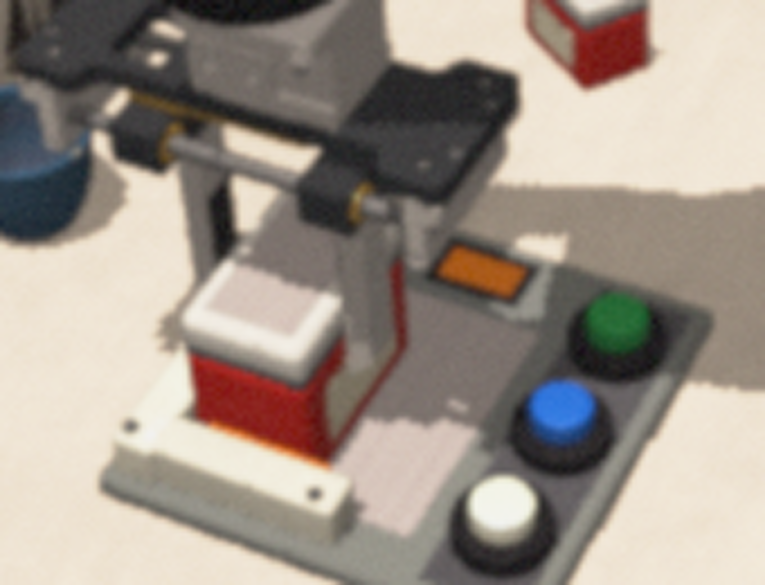

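The left plate is about 4.3 mm in, but the tool is pressing about 12 N into the bed and has tilted by about 10 mrad. I'll level the tool and ease it up while keeping the push.

```bash
python3 -c "
from h import *
rel([*lw(.0388,.0259),.0502],1.519)"
```

```text
16.7 [0.5738 0.1534 0.0496] [-3.132   0.0086  1.5173] [-13.49 -15.87  12.46] 0.0547976604166579
lin [ 0.5  0.  -0.6] turn [-0.01   0.009 -0.002]
```

Emit:
play_rows(moves=[{"claw":0.3,"linear":[1,0.3,-0.6],"turn":[-0.005,0.005,-0.002]},{"claw":0.3,"linear":[1.5,0.3,-1],"turn":[-0.01,0.01,-0.002]},{"claw":0.3,"linear":[1.5,0.3,-1],"turn":[-0.01,0.01,-0.002]},{"claw":0.3,"linear":[1.5,0.3,-1],"turn":[-0.01,0.01,-0.002]},{"claw":0.3,"linear":[1.5,0.3,-1],"turn":[-0.01,0.01,-0.002]}])

```text
time_s: 17.32
ee_pos: [0.5732, 0.1533, 0.0496]
eef_rot: [-3.139, 0.001, 1.519]
force: [-6.4, -8.9, -1.4]
grip_width: 0.0548
```

```bash
python3 lp.py w12; python3 -c "
from h import *
rel([*lw(.0388,.0259),.0502],1.519)"
```

```text
17.325 [0.5732 0.1533 0.0496] [-3.1389e+00  1.4000e-03  1.5188e+00] [-6.43 -8.91 -1.45] TCP in lab [0.0381 0.0253]
199.0 204.75 [0.0299 0.0694] [0.0297 0.0654] 3.94
17.425 [0.5732 0.1533 0.0496] [-3.1389e+00  1.4000e-03  1.5188e+00] [-6.55 -9.78 -1.82] 0.0547502486369331
lin [ 0.6  0.7 -0.6] turn [-0.003  0.001 -0.   ]
```

View pics/w12c.png

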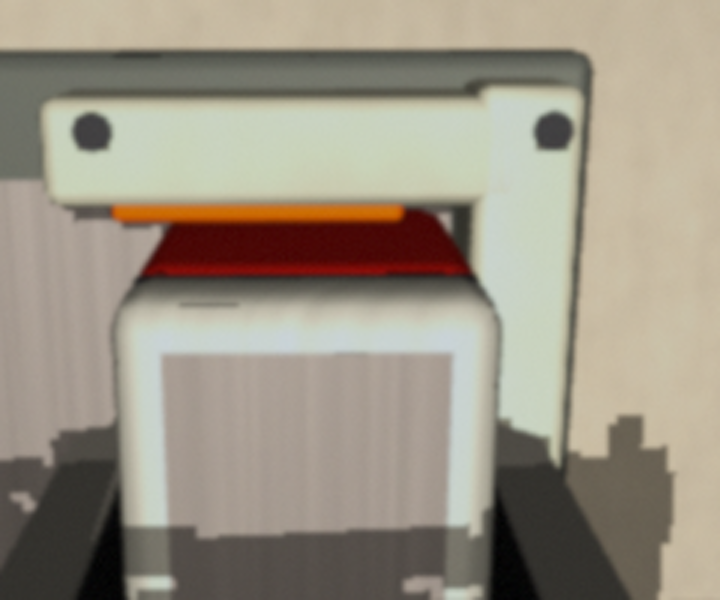

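View pics/w12s.png

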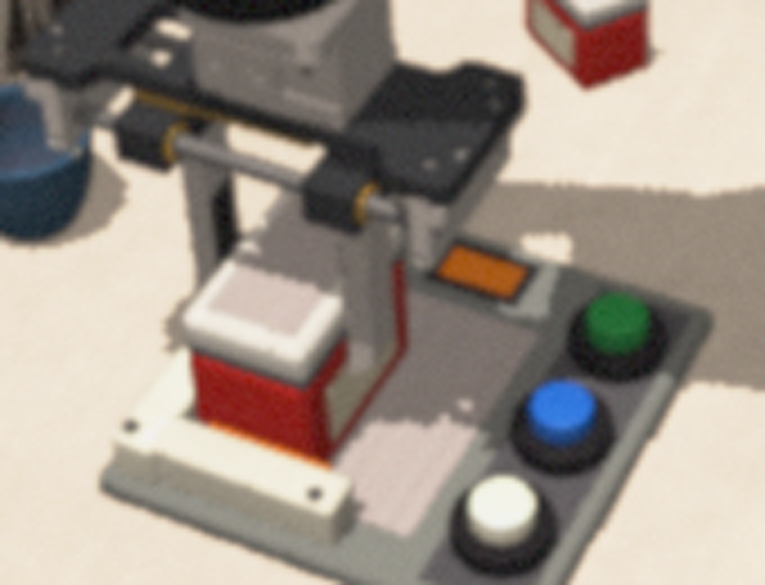

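Both plates are in: forces are (-6.4, -8.9) N, bed load is light and the tool is level. I'll add one small push in both directions for margin, then let it settle.

Emit:
play_rows(moves=[{"claw":0.3,"linear":[1.8,1.5,-1],"turn":[-0.004,0.003,0]},{"claw":0.3,"linear":[2.6,2.5,-1.1],"turn":[-0.004,0.003,0]},{"claw":0.3,"linear":[2.6,2.5,-1.1],"turn":[-0.004,0.003,0]},{"claw":0.3,"linear":[2.6,2.5,-1.1],"turn":[-0.004,0.003,0]},{"claw":0.3,"linear":[2.6,2.5,-1.1],"turn":[-0.004,0.003,0]},{"claw":0.3,"linear":[2.6,2.5,-1.1],"turn":[-0.004,0.003,0]},{"claw":0.3,"linear":[2.6,2.5,-1.1],"turn":[-0.004,0.003,0]},{"claw":0.3,"linear":[2.6,2.5,-1.1],"turn":[-0.004,0.003,0]}])

```text
time_s: 18.42
ee_pos: [0.5739, 0.1541, 0.0494]
eef_rot: [-3.137, 0.002, 1.518]
force: [-12.2, -10.9, 0.3]
grip_width: 0.055
```

```bash
python3 lp.py w13; python3 -c "
from h import *
o=get_obs();print(o['time_s'],o['ee_pos'],o['force'],o['eef_rot'])
cv2.imwrite('pics/t13.png',cv2.resize(vision.camera('top')[190:310,190:310],None,fx=5,fy=5,interpolation=cv2.INTER_CUBIC))"
```

```text
18.425 [0.5739 0.1541 0.0494] [-3.1372e+00  1.9000e-03  1.5185e+00] [-12.19 -10.88   0.28] TCP in lab [0.0388 0.0261]
200.0 204.75 [0.03   0.0697] [0.0297 0.0663] 3.39
18.525 [0.57384685 0.15405673 0.04938018] [-12.23520566 -10.78679223  -0.46127606] [-3.13716406e+00  1.93490879e-03  1.51844482e+00]
```

View pics/w13s.png

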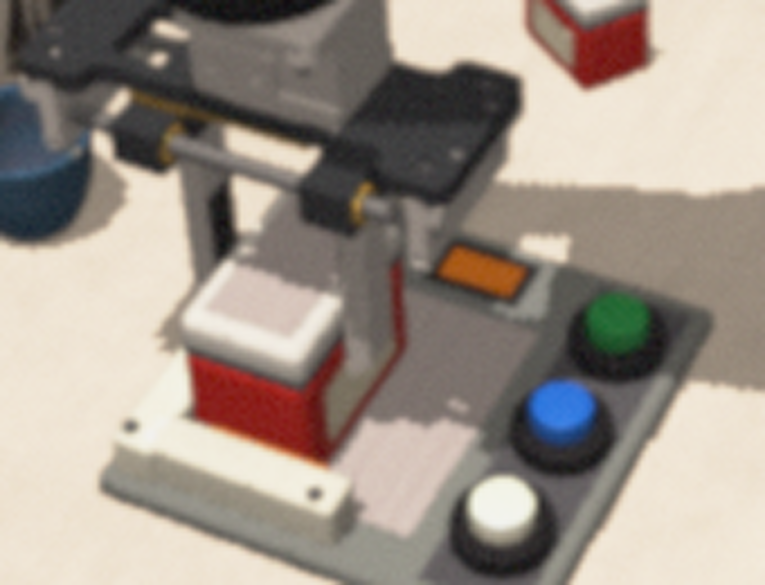

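View pics/w13c.png

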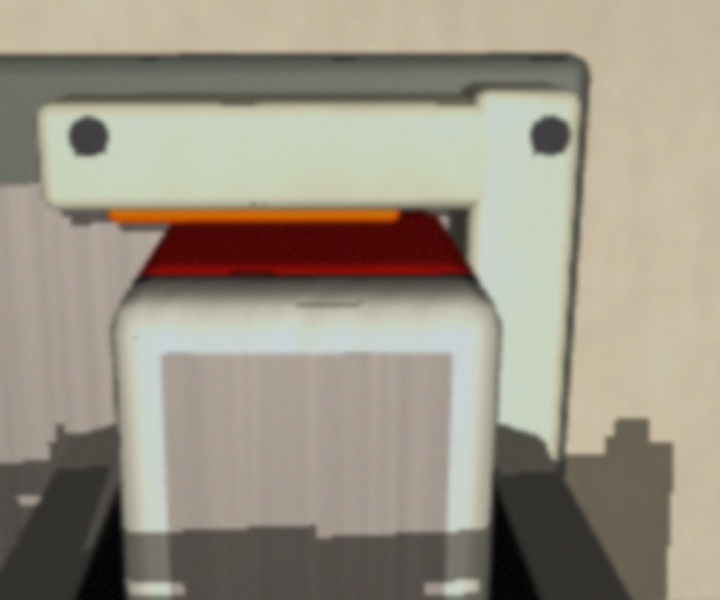

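View pics/t13.png

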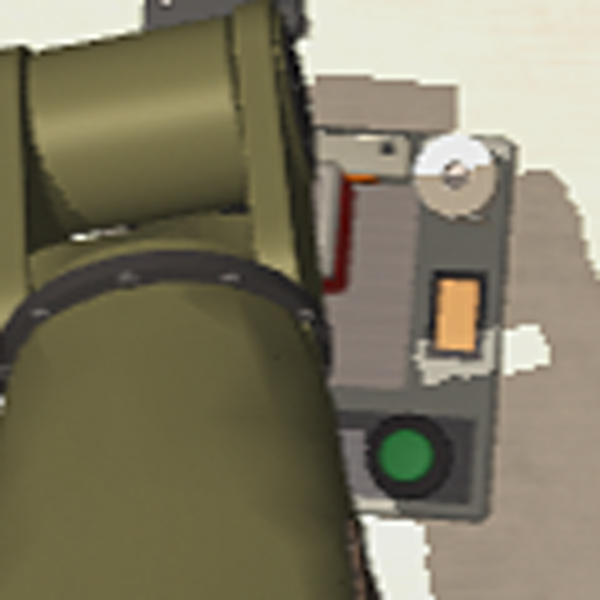

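The rear plate strip in the top view at (362,178) has shrunk to about a third, so it's roughly 5.5 mm in. The left plate is about 4.9 mm in. The tin is level, forces are steady and all keys are up, so I'm handing in.

```bash
python3 -c "
from station import *
print(hand_in());o=get_obs();print(o['time_s'],o['force'],o['ee_pos'])"
```

```text
the job is handed in; nothing more can be done
None
the job is handed in; nothing more can be done
```

I pressed the white, blue and green keys one at a time in that order, then pushed the tin into the labeller's corner. I handed in while still gripping it there, at about 18.5 s. The hand-in gave no verdict.

- **Keys:** each went down to its hard end (tool tip at about 28 mm, 17–25 N) and was released before the next. The side view shows all three up at the end.
- **Left plate:** about 4.9 mm in, measured from the wrist view, with about 11 N of push.
- **Rear plate:** about 5.5–6 mm in, with about 12 N of push. This is less certain, because the arm hid most of the plate. I estimated it from a thin visible strip in the top view and from the tool position.
- **Tin:** gripped at 55 mm with a 40 N grip setting. The tool was within about 5 mrad of vertical and square to the labeller. The tin's centre is about 8–9 mm from the corner seat, and tool position and force were steady over the last 0.1 s.

The push forces are wrist readings, so they include some friction from the bed. The first push left reached 8 N without moving the left plate, and later the tool tilted about 10 mrad and pressed on the bed with about 12 N. I levelled it and eased it up before the final push. I did not move or touch any of the other objects.

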